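# Set up the kitting tray with its parts pots

### The arm

A 6-joint arm with a two-finger parallel gripper is mounted at the origin on a cart in front of the work surface, level with it; the furniture and walls round the work are solid. World frame = base frame: x ahead of the robot, y to its left, z up, the work surface at z = 0. Lengths are in m, angles in rad, forces in N, time in s.
With the tool pointing down it reaches from about 0.375 to 0.925 m from the base axis. Payload 5.7 kg.
Tool frame: the origin (TCP) lies where the fingers leave the gripper's body, on its centre line; the fingertips stand 80 mm ahead of it and the grasp point (between the pads) lies manip.tcp_to_grasp ahead of it (manip.tcp_to_grasp is the distance from the TCP to the grasp point, in m); z points along the fingers, y is the line along which they close (so a half turn about z gives the same grasp; the last joint's range is limited). The gripper opens to 88 mm and grips with 3 to 60 N. Pads are 20 mm wide; open, the fingers measure 115 mm over their backs; the gripper's body (75 mm by 178 mm) begins 61 mm behind the grasp point.
Start: joints at [1.203, 0.359, 1.51, -0, 1.272, -0.115], TCP at [0.15, 0.581, 0.303] pointing down, gripper open.
Joint ranges: [-2.97, 2.97], [-1.01, 2.36], [0.21, 2.38], [-0.96, 4.11], [0.2, 2.71], [-2.98, 2.98]. Speed limits (rad/s): [2.39, 2.39, 3.14, 3.14, 3.14, 3.14].

### API

Orientations are given as [roll, pitch, yaw] about the fixed x, y, z axes, in that order (R = Rz(yaw) Ry(pitch) Rx(roll)).
In Python, from station import sense, cams, ticket, manip gives the robot as it stands. The module is installed in compiled form; this text tells all that it offers.
- The arm moves only by the shell command python3 -m crank 'ROWS' [OPENING] [FORCE]. ROWS is JSON, a list of rows, each a list of 4 numbers: the shift along the tool's x, y, z in cm, then the turn about the tool's z in rad. In form: [[dx, dy, dz, spin], ...]. A call has 1 to 20 rows; each row is the pose to reach, as a shift and turn from the pose commanded when the call began, along the tool's axes at that moment; what a row does not reach only later rows make up. A row lasts 1/8 s, in which the tool goes at most 62.5 mm and 10.7 degrees, less where a joint would pass 70% of its speed; a pose out of reach is approached as far as the arm can. A call with a gripper value outside its range is refused whole. OPENING is the closure in counts, from 0 (fully open) to 255 (shut), set as the call begins (- or left out, the last holds). The fingers move at their own pace and stop on an object; FORCE is the grip in N (left out, the last holds). Time passes only in rows, so rows that repeat a pose let the fingers close. It gives the time, the measured TCP pose, the force, the opening and the grip force at its end, in the units of the state.
- sense(): the state, without advancing time (a new reading comes with each control period).
- cams.read_camera(name): name is "scene" or "top" or "wrist"; returns (picture, depth): 384x512x3 uint8, blue, green, red; 384x512 float32, m along the optical axis (not along the pixel's ray), 0 where there is no reading.
- cams.calibration(name): a dict with "K" (3x3 intrinsics, pixels), "distortion" ([k1, k2, p1, p2, k3] as OpenCV has them; the pictures are not rectified), "rvec" (rotation vector, rad) and "tvec" (3), from world to camera coordinates, as OpenCV has them. Camera axes: x right, y down, z forward; pixel columns grow to the right and rows downward; lengths in m; the calibration is good to about 2 mm. A picture is of the moment at which its call begins: read the wrist's pose just before it. calibration takes no time and is no camera call; for the wrist camera it gives the pose at the moment of the call.
- ticket.job_done(): hands the job in; it is judged then, once.
Trained networks look in the newest picture that a camera, given by its name, has taken for a name from the list of things; names that differ only in an ending like _2 or _b are one class to them, and where a whole thing is asked for, a point or a joint stands for the part that bears it (a point fixed in the world has none). Each returns a list of dicts, best first, with "confidence" (0 to 1); they miss things now and then, are a little off and sometimes report something else, mostly with a low value. They report only what shows in the picture. A call takes as long as a camera call.
- cams.find_in(camera, query): "position" ([column, row] in pixels, amid what is visible of it).
- cams.masks_of(camera, query): "region" (384x512 bool, what is visible of it) and "position" ([column, row] in pixels, amid what is visible of it).
- cams.tip_of(camera, query): "position" ([column, row] in pixels: a listed point, or the origin of a listed thing).
The state is a dict: "t": time; "joint_pos": joint angles; "joint_velocities": joint speeds; "joint_torque": joint torques, N m; "tool_pos": TCP position; "ee_rot": TCP orientation; "contact_force": force on the tool from outside, world axes, zero at the start; "torque": the same for the moment, N m; "opening": finger opening in m; "gripper_force": force on a finger pad.
Only numpy, scipy, OpenCV 4.12 (cv2) and the standard library are available. Lean on these libraries where they do the work, as an engineer would, in place of code of your own. Each camera call takes 0.05 s, during which the arm holds its last target. There are 200 camera calls.

### The job

Get the kitting tray on the left bench ready for the next job: first fold its back panel, which lies over the tray, up until it stands upright, square to the tray. Then take the square metal parts pots that stand mouth-down on the right bench, turn each one over and stand them all mouth-up on the tray floor, with exactly one black end cap lying in each pot. Leave the wood block and the tape roll where they are, and any spare caps out of the pots.

Things in the scene. Friction and masses are not known exactly. Their poses are not given: they have to be found in the camera images.
- tray_floor (a point): Centre of the top of the tray floor, 12 mm above the bench. The tray is a fixed rectangular aluminium kitting tray, 170 mm deep (its x axis, pointing from its front near the robot to its hinged back) and 250 mm wide (its y axis, to the left seen from the front), z up; a 5 mm thick rim stands 10 mm above the floor all round, so the clear floor is 160 x 240 mm. Position and yaw vary from start to start.
- panel (a joint): Angle in rad of the grey-painted back panel of the tray (165 x 240 x 6 mm) about its hinge at the back edge: 0 = folded down flat, level over the tray, 20 mm above its floor; 1.57 = standing upright behind the tray; stop at 2.3. It starts at 0 to 0.25. The hinge is stiff (friction 0.55 N m, about 3 to 5 N at the bar) and stays where it is left.
- panel_hinge (a point): Middle of the panel's hinge line, which runs along the tray's y, 91 mm behind the tray centre and 32 mm above the bench.
- panel_bar (a point): Middle of the steel pull bar of the panel: a round 8 mm bar, straight for 120 mm along the tray's y, held 40 mm beyond the panel's free edge by a side wire at each end, in the plane of the panel, 215 mm from the hinge line. A finger fits between bar and panel edge (36 mm clear). With the panel flat it lies 32 mm above the bench in front of the tray; upright, it is at the top, 247 mm above the bench.
- packing_block: Bystander: loose wooden packing block 40 x 60 x 20 mm on the right bench, origin at the centre of its underside. To be left where it is.
- tape_roll: Bystander: roll of blue tape lying flat, 84 mm across, 19 mm high, on the right bench, origin at the centre of its underside. To be left where it is.
- pot_1: Square open-topped parts pot of plain sheet metal, 56 x 56 mm outside, 52 mm high, walls and bottom 3 mm, inside 50 x 50 mm and 49 mm deep, 0.12 kg; its outer faces are flat, so it also rests steadily on its side. Origin at the centre of its MOUTH; its z axis points from the mouth to the closed bottom, x and y are normal to the side faces. It starts mouth-down (z up) with the origin on the bench; mouth-up means z pointing down. One of two or three pots; None if absent.
- pot_1_mid (a point): Centre of pot_1, on its axis midway between mouth and bottom (26 mm from each); axes as pot_1.
- pot_2: Square open-topped parts pot of plain sheet metal, 56 x 56 mm outside, 52 mm high, walls and bottom 3 mm, inside 50 x 50 mm and 49 mm deep, 0.12 kg; its outer faces are flat, so it also rests steadily on its side. Origin at the centre of its MOUTH; its z axis points from the mouth to the closed bottom, x and y are normal to the side faces. It starts mouth-down (z up) with the origin on the bench; mouth-up means z pointing down. One of two or three pots; None if absent.
- pot_2_mid (a point): Centre of pot_2, on its axis midway between mouth and bottom (26 mm from each); axes as pot_2.
- pot_3: Square open-topped parts pot of plain sheet metal, 56 x 56 mm outside, 52 mm high, walls and bottom 3 mm, inside 50 x 50 mm and 49 mm deep, 0.12 kg; its outer faces are flat, so it also rests steadily on its side. Origin at the centre of its MOUTH; its z axis points from the mouth to the closed bottom, x and y are normal to the side faces. It starts mouth-down (z up) with the origin on the bench; mouth-up means z pointing down. One of two or three pots; None if absent.
- pot_3_mid (a point): Centre of pot_3, on its axis midway between mouth and bottom (26 mm from each); axes as pot_3.
- cap_1: Black plastic end cap for square tube, 30 x 30 x 19 mm, origin at the centre of its 30 x 30 mm underside, z up; it lies loose on the right bench. All caps are alike: any one may go into any pot, and it may lie there any way up.
- cap_2: Black plastic end cap for square tube, 30 x 30 x 19 mm, origin at the centre of its 30 x 30 mm underside, z up; it lies loose on the right bench. All caps are alike: any one may go into any pot, and it may lie there any way up.
- cap_3: Black plastic end cap for square tube, 30 x 30 x 19 mm, origin at the centre of its 30 x 30 mm underside, z up; it lies loose on the right bench. All caps are alike: any one may go into any pot, and it may lie there any way up.

How it is judged:
By the outcome, as a careful person would: the job done as asked, in the order asked, and still so for the second after the job is handed in, with the robot touching nothing.
Of pot_1, pot_2, pot_3 only 2 to 3 are there at a start; the rules pass over those that are not, and their reading is None.
At some moment in a run one of pot_1, pot_2, pot_3, cap_1, cap_2, cap_3 may be knocked a few centimetres aside while the robot is not near it.
It also fails if it takes over 210 s, if anything falls off the work surface, if the arm or the gripper's body presses on something with over 40 N, if the wrist force passes 120 N, or if a joint passes its speed limit or range.

## Working session

There is one attempt and no reset: what is moved stays moved. The work goes in short steps, Python scripts to look and compute and a shell command to move; the robot and the scene stay as the last step left them, time stands still between calls to the robot, and variables do not carry over. Pictures are saved under pics/ and viewed, at most 14 in all, crops included, and the job is handed in when it is done.

```bash
mkdir -p pics
cat > h.py <<'E'
import numpy as np, cv2
from station import sense, cams, manip
def cal(n):
    c=cams.calibration(n); R,_=cv2.Rodrigues(np.array(c["rvec"],float)); return np.array(c["K"],float),np.array(c["distortion"],float),R,np.array(c["tvec"],float).ravel()
def onplane(n,px,z,c=None):
    K,D,R,t=c or cal(n); u=cv2.undistortPoints(np.array(px,float).reshape(-1,1,2),K,D).reshape(-1,2)
    d=np.c_[u,np.ones(len(u))]@R; o=-R.T@t
    return o+d*((z-o[2])/d[:,2])[:,None]
def cloud(n,depth,mask=None,c=None):
    K,D,R,t=c or cal(n); m=depth>0
    if mask is not None: m&=mask
    v,u=np.nonzero(m); p=cv2.undistortPoints(np.c_[u,v].astype(float).reshape(-1,1,2),K,D).reshape(-1,2)
    return (np.c_[p,np.ones(len(p))]*depth[v,u][:,None]-t)@R
def proj(n,P,c=None):
    K,D,R,t=c or cal(n); return cv2.projectPoints(np.array(P,float).reshape(-1,1,3),cv2.Rodrigues(R)[0],t,K,D)[0].reshape(-1,2)
def rect(P):
    r=cv2.minAreaRect((P[:,:2]*1000).astype(np.float32)); return np.round(np.array(r[0])/1000,4),np.round(r[1],1),round(r[2],1)
def totool(target):
    "shift in tool cm from commanded (measured) pose to world TCP target"
    from scipy.spatial.transform import Rotation as Ro
    s=sense(); R=Ro.from_euler('xyz',s["ee_rot"]).as_matrix(); return np.round(R.T@(np.array(target)-s["tool_pos"])*100,2)
E
python3 - <<'E'
from h import *
s=sense(); print(s["t"],s["tool_pos"],s["ee_rot"],s["opening"],manip.tcp_to_grasp)
ims=[]
for n in ("scene","top"):
    im,d=cams.read_camera(n); c=cal(n); ims.append(im)
    print(n,"cam pos",-c[2].T@c[3])
    np.save(f"pics/{n}0.npy",d)
    for q in ("pot_1","cap_1","packing_block","tape_roll","tray_floor","panel_bar","panel_hinge"):
        if q in("pot_1","cap_1","packing_block","tape_roll"):
            for r in cams.masks_of(n,q):
                P=cloud(n,d,r["region"],c); 
                if len(P)<5: continue
                zt=np.percentile(P[:,2],90); T=P[P[:,2]>zt-.006]
                print(q,round(r["confidence"],2),np.round(r["position"]),"zt",round(zt,3),*rect(T))
        else:
            for r in cams.tip_of(n,q)[:2]: print(q,round(r["confidence"],2),np.round(r["position"]))
cv2.imwrite("pics/a.png",ims[0]); cv2.imwrite("pics/b.png",ims[1])
E
```

```text
0.0 [0.14988173 0.58042349 0.30180964] [-3.13977186e+00 -1.87866209e-04  2.88882481e+00] 0.08794313180039137 0.0613
scene cam pos [-0.21428214 -0.60720183  0.94813217]
pot_1 0.79 [356. 268.] zt 0.051 [ 0.5056 -0.398 ] [55.9 60.2] 83.6
pot_1 0.78 [295. 232.] zt 0.053 [ 0.4952 -0.1767] [59.4 54.5] 11.4
cap_1 0.54 [312. 210.] zt 0.02 [ 0.6201 -0.1674] [26.7 23.3] 31.9
cap_1 0.41 [363. 247.] zt 0.018 [ 0.5914 -0.3738] [24.7 25.5] 45.7
packing_block 0.51 [376. 228.] zt 0.02 [ 0.6918 -0.3712] [45.4 59. ] 33.3
panel_bar 0.66 [177. 184.]
panel_bar 0.28 [312. 216.]
panel_hinge 0.86 [162. 155.]
top cam pos [0.36512475 0.01989275 1.60464731]
pot_1 0.84 [317. 208.] zt 0.056 [ 0.494  -0.1738] [56.3 54.9] 9.4
pot_1 0.56 [389. 202.] zt 0.055 [ 0.5051 -0.3946] [58.4 55.4] 85.7
packing_block 0.64 [373. 154.] zt 0.023 [ 0.6911 -0.3677] [39.6 63.8] 30.6
tape_roll 0.84 [318. 153.] zt 0.022 [ 0.709  -0.1681] [77.5 76.8] 88.4
tray_floor 0.57 [154. 219.]
panel_bar 0.67 [188. 236.]
panel_hinge 0.92 [130. 207.]
```

View pics/a.png

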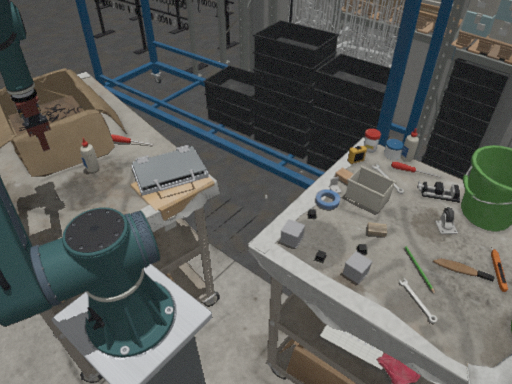

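View pics/b.png

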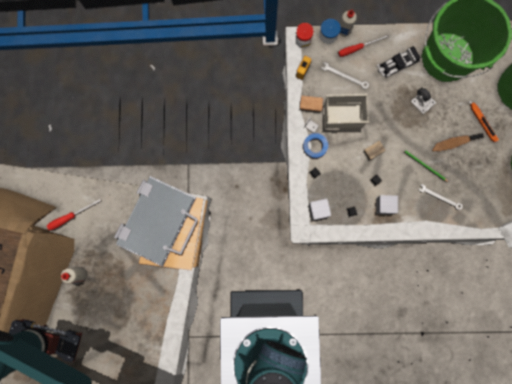

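Run:
```python
from h import *
for n in ("scene","top"):
    im,d=cams.read_camera(n); c=cal(n)
    m=cams.masks_of(n,"panel")
    for r in m[:1]:
        P=cloud(n,d,cv2.erode(r["region"].astype(np.uint8),np.ones((3,3)))>0,c); P=P[P[:,2]>0.02]
        A=np.c_[P[:,:2],np.ones(len(P))]; 
        for _ in range(4):
            k=np.linalg.lstsq(A,P[:,2],rcond=None)[0]; g=abs(A@k-P[:,2])<.006; A=A[g];P=P[g]
        print(n,r["confidence"],len(P),k,"tilt",np.arctan(np.hypot(*k[:2])),"dir",np.degrees(np.arctan2(k[1],k[0])),*rect(P))
    h=cams.tip_of(n,"panel_hinge"); b=cams.tip_of(n,"panel_bar")
    H=onplane(n,h[0]["position"],.032,c)[0]; print("hinge",H)
    for z in (.032,.06,.085):
        B=onplane(n,b[0]["position"],z,c)[0]; v=H-B; print("bar z",z,B,"len",np.linalg.norm(v),"yaw",np.degrees(np.arctan2(v[1],v[0])),"ang",np.arcsin((z-.032)/.215))
    print("t",sense()["t"])
```

```text
scene 0.78 1556 [-0.02018272 -0.05148794  0.06594815] tilt 0.05524607627026298 dir -111.40464197838863 [0.4699 0.3608] [181.  229.4] 64.0
hinge [0.49439336 0.43901174 0.032     ]
bar z 0.032 [0.41213769 0.25878603 0.032     ] len 0.19810931532589565 yaw 65.46787176707001 ang 0.0
bar z 0.06 [0.39299225 0.2323186  0.06      ] len 0.2319229109267318 yaw 63.86799901395879 ang 0.1306035318315727
bar z 0.085 [0.3758981  0.20868697 0.085     ] len 0.26438536658232364 yaw 62.775524573161 ang 0.24907914631095332
t 1.0
top 0.98 3135 [-0.0173242  -0.03122574  0.05760794] tilt 0.03569442435889746 dir -119.02174288816119 [0.4707 0.3679] [180.8 230.1] 63.9
hinge [ 0.50031818 -0.28344458  0.032     ]
bar z 0.032 [0.42180847 0.25737124 0.032     ] len 0.5464846964991483 yaw -81.740127643394 ang 0.0
bar z 0.06 [0.42079925 0.25314309 0.06      ] len 0.543169935755285 yaw -81.5704754977526 ang 0.1306035318315727
bar z 0.085 [0.41989816 0.24936795 0.085     ] len 0.5414476555087362 yaw -81.41685350285547 ang 0.24907914631095332
t 1.2
```

Run:
```python
from h import *
print(totool([.419,.255,.22]))
```

```text
[-34.19 -24.83   8.26]
```

```bash
python3 -m crank '[[-17,-12.5,0,0.1],[-34.2,-24.8,2,0.2],[-34.2,-24.8,5,0.2],[-34.2,-24.8,8,0.2],[-34.2,-24.8,8,0.2],[-34.2,-24.8,8,0.2],[-34.2,-24.8,8,0.2],[-34.2,-24.8,8,0.2],[-34.2,-24.8,8,0.2],[-34.2,-24.8,8,0.2]]' 168 20
python3 - <<'E'
from h import *
im,d=cams.read_camera("wrist"); c=cal("wrist"); cv2.imwrite("pics/c.png",im); np.save("pics/w.npy",d)
print("cam",-c[2].T@c[3])
for r in cams.tip_of("wrist","panel_bar")+cams.find_in("wrist","panel_bar"): print(r["confidence"],r["position"],onplane("wrist",r["position"],.042,c),d[int(r["position"][1]),int(r["position"][0])])
for r in cams.masks_of("wrist","panel")[:1]:
    P=cloud("wrist",d,r["region"],c);print(len(P),*rect(P[P[:,2]>.03]))
print(proj("wrist",[[.419,.255,.04]],c))
E
```

```text
t: 2.45
tool_pos: [0.4184, 0.2563, 0.2231]
ee_rot: [3.141, 0.0, 2.69]
contact_force: [0.6, -0.2, 0.0]
opening: 0.03
gripper_force: 0.0
cam [0.34873661 0.29120852 0.3054534 ]
0.63 [255.2, 185.6] [[0.41602367 0.2551512  0.042     ]] 0.27317864
0.94 [395.9, 152.0] [[0.4408895  0.37352806 0.042     ]] 0.26898596
45908 [0.4646 0.354 ] [223.5 240. ] 64.2
[[256.59282053 188.03114944]]
```

View pics/c.png

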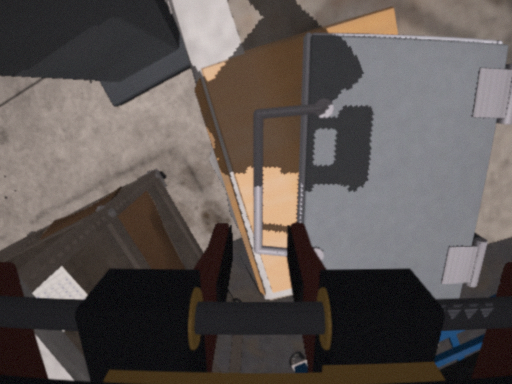

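Run:
```python
from h import *
c=cal("wrist"); d=np.load("pics/w.npy")
m=np.zeros(d.shape,bool); m[125:235,257:260]=1; P=cloud("wrist",d,m,c); P=P[P[:,2]>.025]; print("bar z",np.median(P[:,2]),len(P))
m=np.zeros(d.shape,bool); m[45:260,310:480]=1; P=cloud("wrist",d,m,c); P=P[P[:,2]>.025]
k=np.linalg.lstsq(np.c_[P[:,:2],np.ones(len(P))],P[:,2],rcond=None)[0]; print(k,np.arctan(np.hypot(*k[:2])))
B=onplane("wrist",[[258,118],[258,245],[258,182],[312,45],[304,255]],.042,c); print(B)
for a,b in((0,1),(3,4)): print(np.degrees(np.arctan2(*(B[a]-B[b])[[1,0]])))
m=cams.masks_of("wrist","panel")[0]["region"]; cs,_=cv2.findContours(m.astype(np.uint8),0,2); print(cv2.minAreaRect(max(cs,key=len)))
print(sense()["ee_rot"],sense()["tool_pos"])
```

```text
bar z 0.044141140305149276 327
[-0.01994502 -0.05063926  0.06711473] 0.05437188500375655
[[0.36655895 0.2815749  0.042     ]
 [0.46716816 0.23273797 0.042     ]
 [0.41436093 0.25837495 0.042     ]
 [0.33485304 0.34263969 0.042     ]
 [0.49454312 0.26595077 0.042     ]]
154.10749958732467
154.34800754950606
((379.084716796875, 164.701171875), (257.97369384765625, 258.1038513183594), 3.7313973903656006)
[3.14129935e+00 2.82095868e-04 2.69034688e+00] [0.41873296 0.25599238 0.22290973]
```

```bash
python3 -m crank '[[0.2,0,4,0],[0.2,0,8,0],[0.2,0,12,0],[0.2,0,12,0],[0.2,0,12,0],[0.2,0,12,0]]' 168 12; python3 -m crank '[[0,0,0,0],[0,0,0,0],[0,0,0,0],[0,0,0,0],[0,0,0,0],[0,0,0,0]]' 255 12
```

```text
t: 3.45
tool_pos: [0.4184, 0.2567, 0.1042]
ee_rot: [3.139, 0.002, 2.689]
contact_force: [1.2, 0.8, -0.2]
opening: 0.0299
gripper_force: 0.0
t: 4.2
tool_pos: [0.4172, 0.2556, 0.1026]
ee_rot: [-3.14, -0.0, 2.689]
contact_force: [0.5, -5.0, 1.6]
opening: 0.0077
gripper_force: 12.0
```

```bash
python3 -m crank '[[0,0.4,-3.2,0],[0,1.28,-6.3,0],[0,2.6,-9.23,0],[0,4.36,-11.94,0],[0,6.49,-14.35,0],[0,8.97,-16.41,0],[0,11.72,-18.09,0],[0,14.69,-19.33,0],[0,17.82,-20.11,0],[0,19.95,-20.37,0],[0,21.45,-20.43,0],[0,21.45,-20.43,0],[0,21.45,-20.43,0],[0,21.45,-20.43,0]]'
python3 - <<'E'
from h import *
for n in("top","scene"):
    im,d=cams.read_camera(n)
    if n=="scene": cv2.imwrite("pics/d.png",im[120:230,90:260].repeat(4,0).repeat(4,1))
    P=cloud(n,d); ax=np.array([.435,.900]); H=np.array([.5103,.4505])
    q=(P[:,:2]-H)@np.c_[ax,[-ax[1],ax[0]]]
    g=(abs(q[:,0])<.06)&(abs(q[:,1])<.11)&(P[:,2]>.06)&(P[:,2]<.19); x,z=q[g,0],P[g,2]
    print(n,g.sum(),[ (round(lo,2),round(float(np.median(x[(z>=lo)&(z<lo+.02)])),4)) for lo in np.arange(.06,.19,.02) if ((z>=lo)&(z<lo+.02)).sum()>3])
E
```

```text
t: 5.95
tool_pos: [0.5124, 0.4507, 0.3086]
ee_rot: [3.136, 0.002, 2.689]
contact_force: [1.1, 2.4, 4.9]
opening: 0.0078
gripper_force: 12.0
top 390 [(np.float64(0.06), -0.0052), (np.float64(0.08), -0.0048), (np.float64(0.1), -0.0048), (np.float64(0.12), -0.0045), (np.float64(0.14), -0.0044), (np.float64(0.16), -0.0037), (np.float64(0.18), -0.0037)]
scene 1801 [(np.float64(0.06), -0.0068), (np.float64(0.08), -0.0061), (np.float64(0.1), -0.0058), (np.float64(0.12), -0.0049), (np.float64(0.14), -0.0051), (np.float64(0.16), -0.0043), (np.float64(0.18), -0.004)]
```

View pics/d.png

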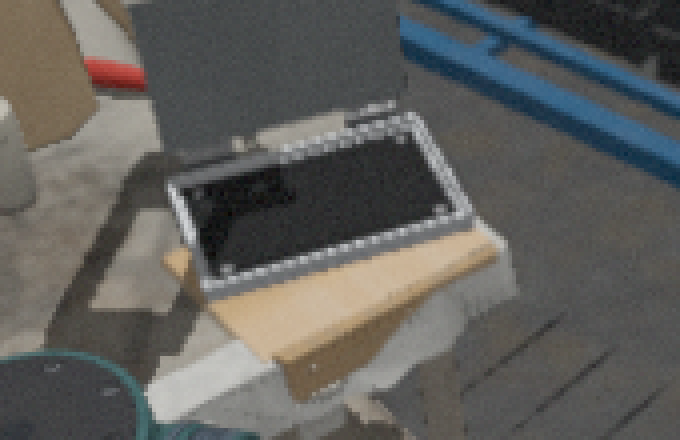

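```bash
python3 -m crank '[[0,0,0,0],[0,0,0,0],[0,0,0,0],[0,0,-3,0],[0,0,-7,0],[0,0,-7,0],[0,0,-7,0]]' 150; python3 -m crank '[[-2.6,-5.7,0,0],[-25.7,-57.1,0,-0.63],[-25.7,-57.1,0,-0.63],[-25.7,-57.1,0,-0.63],[-25.7,-57.1,0,-0.63],[-25.7,-57.1,0,-0.63],[-25.7,-57.1,0,-0.63],[-25.7,-57.1,0,-0.63],[-25.7,-57.1,0,-0.63],[-25.7,-57.1,0,-0.63],[-25.7,-57.1,0,-0.63],[-25.7,-57.1,5,-0.63],[-25.7,-57.1,10,-0.63],[-25.7,-57.1,14,-0.63],[-25.7,-57.1,14,-0.63],[-25.7,-57.1,14,-0.63]]' 0
cat > look.py <<'E'
from h import *
import sys
im,d=cams.read_camera("wrist"); c=cal("wrist"); s=sense(); cv2.imwrite("pics/"+sys.argv[1]+".png",im); np.save("pics/w.npy",d)
print("tcp",s["tool_pos"],"tool y deg",np.degrees(s["ee_rot"][2])-90)
for q in sys.argv[2:]:
    for r in cams.masks_of("wrist",q)[:3]:
        P=cloud("wrist",d,r["region"],c)
        if len(P)<30: continue
        zt=np.percentile(P[:,2],95); T=P[abs(P[:,2]-zt)<.004]
        ce,sz,a=rect(T); print(q,round(r["confidence"],2),np.round(r["position"]),"zt",round(zt,3),ce,sz,a,"shift",totool([*ce,.1]))
E
python3 look.py e pot_1 cap_1
```

```text
t: 6.92
tool_pos: [0.5109, 0.4488, 0.3762]
ee_rot: [-3.141, -0.001, 2.689]
contact_force: [0.1, 0.7, -0.1]
opening: 0.036
gripper_force: 0.0
t: 8.93
tool_pos: [0.493, -0.1765, 0.2377]
ee_rot: [-3.141, 0.0, -2.964]
contact_force: [0.6, -0.6, -0.4]
opening: 0.0878
gripper_force: 0.0
tcp [ 0.49342869 -0.17685684  0.23840942] tool y deg -259.8157818027006
pot_1 0.64 [261. 179.] zt 0.054 [ 0.4974 -0.1736] [56.7 56.1] 10.6 shift [-0.4   0.3  13.87]
pot_1 0.57 [ 35. 154.] zt 0.054 [ 0.5094 -0.3873] [42.5 57.4] 87.2 shift [  2.19 -20.95  13.9 ]
cap_1 0.94 [152. 153.] zt 0.021 [ 0.4905 -0.2838] [23.4 26.3] 14.1 shift [  2.22 -10.42  13.89]
cap_1 0.87 [251. 285.] zt 0.021 [ 0.6237 -0.1655] [24.6 25. ] 33.9 shift [-12.98  -1.12  13.91]
cap_1 0.66 [ 69. 230.] zt 0.021 [ 0.5945 -0.3693] [24.  26.4] 36.7 shift [ -6.5  -20.67  13.94]
```

View pics/e.png

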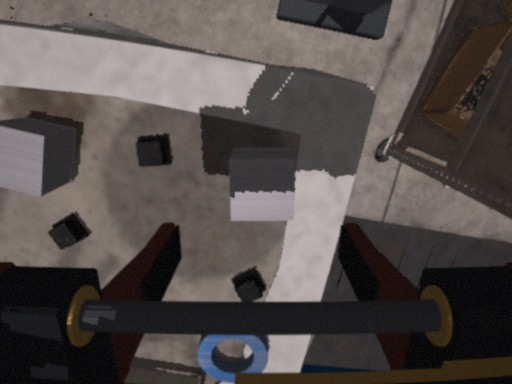

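```bash
python3 -m crank '[[-0.4,0.3,5,0],[-0.4,0.3,10,0],[-0.4,0.3,13,0],[-0.4,0.3,15.3,0],[-0.4,0.3,15.3,0],[-0.4,0.3,15.3,0],[-0.4,0.3,15.3,0]]' 0 3; python3 -m crank '[[0,0,0,0],[0,0,0,0],[0,0,0,0],[0,0,0,0],[0,0,0,0],[0,0,0,0],[0,0,-2,0],[0,0,-5,0],[0,0,-10,0],[0,0,-10,0],[0,0,-10,0],[0,0,-10,0]]' 255 3
python3 - <<'E'
from h import *
im,d=cams.read_camera("scene"); p=proj("scene",[sense()["tool_pos"]])[0].astype(int); print(p)
cv2.imwrite("pics/f.png",cv2.resize(im[max(0,p[1]-60):p[1]+70,p[0]-80:p[0]+80],None,fx=4,fy=4,interpolation=2))
E
```

```text
t: 9.95
tool_pos: [0.4969, -0.1737, 0.0854]
ee_rot: [-3.14, 0.002, -2.964]
contact_force: [0.3, 0.7, -0.9]
opening: 0.0877
gripper_force: 0.0
t: 11.45
tool_pos: [0.4949, -0.1727, 0.1825]
ee_rot: [3.14, -0.002, -2.964]
contact_force: [-0.2, -0.6, -0.9]
opening: 0.0561
gripper_force: 3.0
[294 195]
```

View pics/f.png

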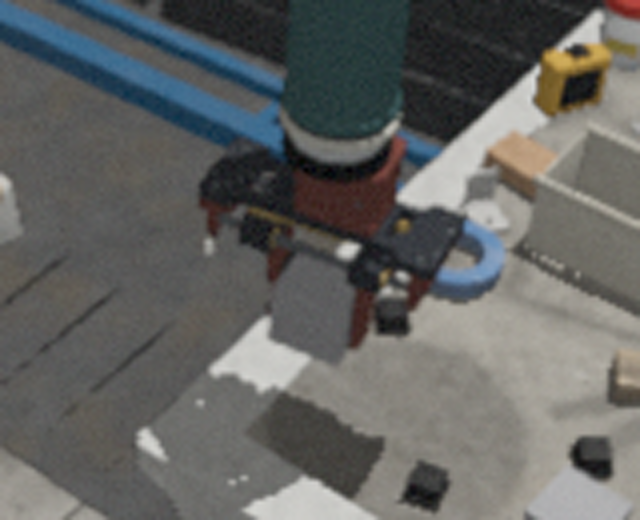

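```bash
cat > tilt.py <<'E'
from h import *
# points near the held pot, in the tool frame (x,y tool; z below TCP), per camera
from scipy.spatial.transform import Rotation as Ro
s=sense(); R=Ro.from_euler('xyz',s["ee_rot"]).as_matrix()
for n in("scene","wrist","top"):
    im,d=cams.read_camera(n); c=cal(n)
    P=(cloud(n,d,None,c)-s["tool_pos"])@R
    g=(abs(P[:,0])<.05)&(abs(P[:,1])<.026)&(P[:,2]>.02)&(P[:,2]<.12); P=P[g]; print(n,len(P))
    for k in range(3):
        if len(P)<60: break
        rng=np.random.default_rng(0); best=None
        for _ in range(200):
            a=P[rng.choice(len(P),3,0)]; nn=np.cross(a[1]-a[0],a[2]-a[0]); l=np.linalg.norm(nn)
            if l<1e-6: continue
            nn/=l; inl=abs((P-a[0])@nn)<.0025
            if best is None or inl.sum()>best[1].sum(): best=(nn,inl)
        Q=P[best[1]]; nn=np.linalg.svd(Q-Q.mean(0))[2][2]
        print("  n",np.round(nn,2),"N",len(Q),"x",np.round(np.percentile(Q[:,0],[2,98])*1e3),"y",np.round(np.percentile(Q[:,1],[2,98])*1e3),"z",np.round(np.percentile(Q[:,2],[2,98])*1e3)); P=P[~best[1]]
E
python3 tilt.py
```

```text
scene 394
  n [-1.    0.01  0.02] N 196 x [25. 30.] y [-25.  23.] z [32. 83.]
  n [-0.01 -0.02 -1.  ] N 154 x [-15.  24.] y [-25.  24.] z [31. 35.]
wrist 15389
  n [ 0. -0. -1.] N 11169 x [-28.  27.] y [-25.  25.] z [30. 33.]
  n [-1.  0.  0.] N 4215 x [26. 28.] y [-25.  25.] z [35. 81.]
top 20
```

```bash
python3 -m crank '[[0,0,5,0],[0,0,9.7,0],[0,0,9.7,0],[0,0,9.7,0],[0,0,9.7,0]]' 255 3; python3 -m crank '[[0,0,0,0],[0,0,0,0],[0,0,0,0],[0,0,-1.2,0],[0,0,-1.2,0],[0,0,-1.2,0]]' 100 3;  python3 -m crank '[[0,0,0,0],[0,0,0,0],[0,0,0,0],[0,0,0,0],[0,0,-5,0],[0,0,-10,0],[0,0,-15,0],[0,0,-18,0],[0,0,-18,0],[0,0,-18,0]]' 255 6
python3 - <<'E'
from h import *
c=np.array([.4707,.3686]);ax=np.array([.435,.9]);
for x in(-.13,-.0875,-.0825,0):
  p=c+ax*x; print(x,p)
p=c-.14*ax; print(totool([*p,.2]),sense()["joint_pos"])
E
```

```text
t: 12.28
tool_pos: [0.497, -0.1737, 0.0887]
ee_rot: [-3.14, 0.002, -2.964]
contact_force: [-0.1, -0.0, -0.4]
opening: 0.0564
gripper_force: 3.0
t: 13.02
tool_pos: [0.4961, -0.1733, 0.0992]
ee_rot: [-3.141, 0.0, -2.964]
contact_force: [0.7, 0.2, -1.9]
opening: 0.0561
gripper_force: 3.0
t: 14.28
tool_pos: [0.4952, -0.1729, 0.2777]
ee_rot: [3.141, -0.002, -2.964]
contact_force: [-0.3, -0.4, -1.7]
opening: 0.0561
gripper_force: 6.0
-0.13 [0.41415 0.2516 ]
-0.0875 [0.4326375 0.28985  ]
-0.0825 [0.4348125 0.29435  ]
0 [0.4707 0.3686]
[ 1.07 42.39  7.82] [-4.67609542e-01  2.77053676e-01  1.70223178e+00 -1.13638095e-04
  1.16420265e+00 -2.21548349e+00]
```

```bash
python3 -m crank '[[0,0,6,0],[0,0,12,0],[0,0,17,0],[0,0,19.3,0],[0,0,19.3,0],[0,0,19.3,0],[0,0,19.3,0]]' 255 6; python3 -m crank '[[0,0,0,0],[0,0,0,0],[0,0,0,0],[0,0,0,0],[0,0,-1.1,0],[0,0,-1.1,0],[0,0,-1.1,0]]' 40 6;  python3 -m crank '[[0,0,0,0],[0,0,0,0],[0,0,0,0],[0,0,0,0],[0,0,0,0],[0,0,-5,0],[0,0,-10,0],[0,0,-15,0],[0,0,-18,0],[0,0,-18,0],[0,0,-18,0]]' 255 6
python3 - <<'E'
from h import *
c=np.array([.4707,.3686]);ax=np.array([.435,.9]);
p=c-.14*ax; print(totool([*p,.2]))
E
```

```text
t: 15.15
tool_pos: [0.4958, -0.1732, 0.0859]
ee_rot: [-3.142, -0.0, -2.964]
contact_force: [-0.4, -0.3, -1.4]
opening: 0.056
gripper_force: 6.0
t: 16.02
tool_pos: [0.4961, -0.1733, 0.0973]
ee_rot: [-3.141, 0.0, -2.964]
contact_force: [1.0, 0.1, 0.2]
opening: 0.0741
gripper_force: 0.0
t: 17.4
tool_pos: [0.4951, -0.1729, 0.2757]
ee_rot: [3.141, -0.002, -2.964]
contact_force: [0.2, -0.1, -1.1]
opening: 0.0559
gripper_force: 6.0
[ 1.07 42.39  7.62]
```

```bash
python3 -m crank '[[0,5,0,-0.1],[1.1,42.4,0,-0.94],[1.1,42.4,0,-0.94],[1.1,42.4,0,-0.94],[1.1,42.4,0,-0.94],[1.1,42.4,0,-0.94],[1.1,42.4,0,-0.94],[1.1,42.4,0,-0.94],[1.1,42.4,0,-0.94],[1.1,42.4,4,-0.94],[1.1,42.4,8,-0.94],[1.1,42.4,10,-0.94],[1.1,42.4,10,-0.94]]'; python3 tilt.py
python3 - <<'E'
from h import *
s=sense();print("yaw",np.degrees(s["ee_rot"][2])-90)
c=np.array([.4707,.3686]);ax=np.array([.435,.9])
p=c-.14*ax; print(totool([*p,.109]))
im,d=cams.read_camera("top");P=cloud("top",d)
q=(P[:,:2]-c)@np.c_[ax,[-ax[1],ax[0]]]
for y0 in(-.08,-.05,0,.05,.08):
  g=(abs(q[:,1]-y0)<.012)
  print(y0,[(round(a,3),round(float(np.median(P[g&(abs(q[:,0]-a)<.004),2])),3)) for a in np.arange(-.16,.1,.01)])
E
```

```text
t: 19.02
tool_pos: [0.4095, 0.2399, 0.1752]
ee_rot: [3.138, -0.004, -2.027]
contact_force: [0.4, 0.4, -0.2]
opening: 0.0561
gripper_force: 6.0
scene 362
  n [ 0.    0.01 -1.  ] N 158 x [-27.  31.] y [-25.  23.] z [43. 48.]
  n [-1.    0.02 -0.02] N 136 x [26. 31.] y [-24.  25.] z [49. 95.]
  n [ 0.99  0.09 -0.09] N 29 x [26. 33.] y [-23.  24.] z [47. 95.]
wrist 13366
  n [ 0.01  0.   -1.  ] N 9903 x [-16.  24.] y [-25.  25.] z [41. 44.]
  n [-1. -0.  0.] N 3389 x [24. 25.] y [-25.  25.] z [47. 93.]
  n [0.13 0.99 0.06] N 65 x [-9. 18.] y [21. 26.] z [22. 41.]
top 24
yaw -206.0812266833811
[-0.04  0.18  6.86]
-0.08 [(np.float64(-0.16), 0.22), (np.float64(-0.15), 0.22), (np.float64(-0.14), 0.22), (np.float64(-0.13), 0.218), (np.float64(-0.12), 0.219), (np.float64(-0.11), -0.898), (np.float64(-0.1), -0.914), (np.float64(-0.09), -0.916), (np.float64(-0.08), -0.919), (np.float64(-0.07), -0.452), (np.float64(-0.06), -0.795), (np.float64(-0.05), 0.01), (np.float64(-0.04), 0.012), (np.float64(-0.03), 0.013), (np.float64(-0.02), 0.011), (np.float64(-0.01), 0.013), (np.float64(0.0), 0.014), (n
[... 1746 characters left out ...]
.51), (np.float64(-0.13), 0.533), (np.float64(-0.12), 0.549), (np.float64(-0.11), 0.54), (np.float64(-0.1), -0.915), (np.float64(-0.09), -0.919), (np.float64(-0.08), nan), (np.float64(-0.07), nan), (np.float64(-0.06), nan), (np.float64(-0.05), nan), (np.float64(-0.04), nan), (np.float64(-0.03), nan), (np.float64(-0.02), nan), (np.float64(-0.01), nan), (np.float64(0.0), nan), (np.float64(0.01), nan), (np.float64(0.02), nan), (np.float64(0.03), nan), (np.float64(0.04), nan), (np.float64(0.05), 0.015), (np.float64(0.06), 0.012), (np.float64(0.07), 0.013), (np.float64(0.08), 0.021), (np.float64(0.09), 0.166)]
  return _methods._mean(a, axis=axis, dtype=dtype,
  ret = ret.dtype.type(ret / rcount)
```

```bash
python3 -m crank '[[0,0.2,3,0],[0,0.2,6.7,0],[0,0.2,6.7,0],[0,0.2,6.7,0],[0,0.2,6.7,0]]'; python3 -m crank '[[-1.5,0,0,0],[-2.5,0,0,0],[-3.1,0,-0.05,0],[-3.7,0,-0.2,0],[-4.3,0,-0.45,0],[-5.1,0,-0.55,0],[-5.8,0,-0.55,0],[-6.5,0,-0.55,0],[-7.5,0,-0.55,0],[-7.5,0,-0.55,0],[-7.5,0,-0.55,0]]'; python3 tilt.py
```

```text
t: 19.85
tool_pos: [0.4096, 0.2435, 0.1114]
ee_rot: [-3.14, 0.002, -2.024]
contact_force: [0.5, -0.4, -1.2]
opening: 0.0561
gripper_force: 6.0
t: 21.22
tool_pos: [0.4421, 0.3111, 0.1156]
ee_rot: [-3.141, 0.002, -2.024]
contact_force: [-0.7, -0.9, -0.4]
opening: 0.056
gripper_force: 6.0
scene 315
  n [-0.55  0.04  0.83] N 83 x [21. 48.] y [-23.  24.] z [21. 40.]
  n [ 0.99 -0.15 -0.07] N 64 x [19. 31.] y [-24.  25.] z [ 23. 115.]
  n [ 0.    0.01 -1.  ] N 57 x [20. 50.] y [-25.  25.] z [112. 116.]
wrist 16285
  n [-0.6  0.   0.8] N 13715 x [19. 49.] y [-25.  25.] z [21. 43.]
  n [ 0.8 -0.   0.6] N 2113 x [-47.  16.] y [-25.  25.] z [ 23. 103.]
  n [ 0.01 -0.   -1.  ] N 454 x [-50. -39.] y [-25.  25.] z [101. 104.]
top 111
  n [-0.69  0.03  0.72] N 76 x [25. 49.] y [-25.  19.] z [21. 46.]
```

```bash
python3 -m crank '[[0,0,-1.2,0],[1,0,-1.2,0],[1.9,0,-1.2,0],[1.9,0,-0.6,0],[1.3,0,-0.45,0],[0.7,0,-0.3,0],[0.2,0,0,0],[-0.3,0,0.3,0],[-0.3,0,0.5,0],[-0.3,0,0.5,0],[-0.3,0,0.5,0]]'; python3 tilt.py
```

```text
t: 22.75
tool_pos: [0.4423, 0.3129, 0.1102]
ee_rot: [3.141, -0.001, -2.024]
contact_force: [-0.4, 0.5, -0.5]
opening: 0.0561
gripper_force: 6.0
scene 308
  n [-0.5   0.02  0.87] N 97 x [18. 50.] y [-23.  25.] z [21. 39.]
  n [-0.08 -0.01  1.  ] N 69 x [22. 49.] y [-24.  25.] z [105. 111.]
  n [-0.44  0.04  0.9 ] N 47 x [20. 36.] y [-25.  18.] z [82. 92.]
wrist 15259
  n [-0.5   0.    0.86] N 13717 x [18. 49.] y [-25.  25.] z [20. 38.]
  n [ 0. -0.  1.] N 1542 x [-50. -36.] y [-25.  25.] z [96. 98.]
top 110
  n [ 0.53  0.08 -0.84] N 70 x [23. 50.] y [-25.  18.] z [22. 41.]
```

```bash
python3 -m crank '[[0,0,-1,0],[-2,0,-1,0],[-4,0,-1,0],[-4,0,0,0],[-4.2,0,0.8,0],[-4.5,0,1.5,0],[-4.5,0,1.5,0],[-4.5,0,1.5,0]]'; python3 -m crank '[[0,0,0,0],[0,0,0,0],[0,0,0,0],[0,0,0,0],[0,0,-4,0],[0,0,-9,0],[3,0,-12,0],[3,0,-12,0],[3,0,-12,0],[3,0,-12,0]]' 0; python3 look.py g pot_1
```

```text
t: 23.9
tool_pos: [0.4618, 0.3528, 0.0949]
ee_rot: [3.141, -0.002, -2.024]
contact_force: [-0.4, -0.8, -2.1]
opening: 0.0563
gripper_force: 6.0
t: 25.15
tool_pos: [0.4491, 0.3269, 0.2141]
ee_rot: [3.14, -0.001, -2.024]
contact_force: [0.5, -0.4, -0.1]
opening: 0.0876
gripper_force: 0.0
tcp [0.44907162 0.32685943 0.21412431] tool y deg -205.97329894200533
pot_1 0.73 [261. 210.] zt 0.069 [0.4578 0.3429] [53.3 57.1] 64.0 shift [-1.84 -0.09 11.42]
```

View pics/g.png

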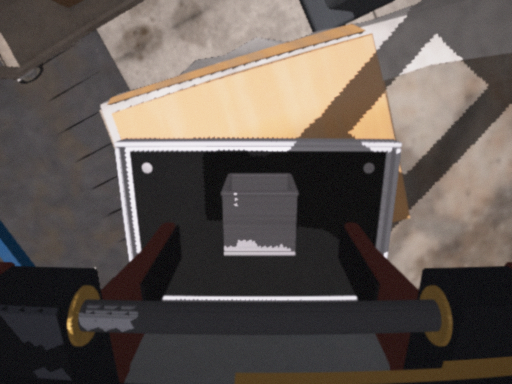

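```bash
python3 -m crank '[[-0.3,-0.1,5,0],[-0.3,-0.1,9,0],[-0.3,-0.1,10.7,0],[-0.3,-0.1,10.7,0],[-0.3,-0.1,10.7,0],[-0.3,-0.1,10.7,0]]' 0 3; python3 -m crank '[[0,0,0,0],[0,0,0,0],[0,0,0,0],[0,0,0,0],[0,0,0,0],[0,0,0,0],[0,0,-1,0],[0,0,-2,0],[0,0,-4,0],[0,0,-6,0],[0,0,-7,0],[0,0,-7,0],[0,0,-7,0]]' 255 3; python3 tilt.py
```

```text
t: 26.0
tool_pos: [0.4524, 0.3294, 0.1099]
ee_rot: [-3.14, 0.002, -2.024]
contact_force: [-0.5, 0.4, 0.2]
opening: 0.0875
gripper_force: 0.0
t: 27.62
tool_pos: [0.4511, 0.3287, 0.1779]
ee_rot: [3.141, -0.001, -2.024]
contact_force: [0.5, 0.4, -1.5]
opening: 0.0558
gripper_force: 3.0
scene 300
  n [ 0.04 -0.02  1.  ] N 109 x [-38.  17.] y [-23.  24.] z [40. 45.]
  n [ 0.08 -0.    1.  ] N 96 x [-37.  17.] y [-24.  21.] z [90. 98.]
  n [0.64 0.07 0.77] N 30 x [-40.  15.] y [-26.  20.] z [44. 89.]
wrist 12276
  n [-0.01 -0.   -1.  ] N 7712 x [-41.  11.] y [-25.  25.] z [39. 42.]
  n [ 0. -0. -1.] N 3790 x [-16.  11.] y [-25.  24.] z [92. 95.]
  n [ 0.03 -1.   -0.  ] N 488 x [-11.  11.] y [24. 26.] z [45. 90.]
top 16
```

```bash
python3 -m crank '[[5,0,0,0],[10.2,0,0,0],[10.2,0,3,0],[10.2,0,6.8,0],[10.2,0,6.8,0],[10.2,0,6.8,0],[10.2,0,6.8,0]]' 255 6; python3 -c "
from h import *
p=np.array([.4707,.3686])-.146*np.array([.435,.9]); print(totool([*p,.1093]))"
```

```text
t: 28.65
tool_pos: [0.4076, 0.2377, 0.1115]
ee_rot: [-3.14, 0.001, -2.024]
contact_force: [0.3, -0.5, -0.8]
opening: 0.056
gripper_force: 6.0
[0.06 0.02 0.22]
```

```bash
python3 -m crank '[[-1,0,0.2,0],[-2.1,0,0.2,0],[-2.5,0,-0.2,0],[-3,0,-0.7,0],[-3.5,0,-1.1,0],[-4,0,-1.4,0],[-4.6,0,-1.7,0],[-5.2,0,-1.85,0],[-5.8,0,-1.95,0],[-6.4,0,-2,0],[-7.1,0,-1.85,0],[-7.7,0,-1.7,0],[-8.3,0,-1.4,0],[-8.8,0,-1.1,0],[-9.1,0,-0.9,0],[-9.1,0,-0.9,0]]'; python3 tilt.py
```

```text
t: 30.65
tool_pos: [0.4471, 0.3193, 0.1192]
ee_rot: [-3.141, 0.0, -2.024]
contact_force: [-0.6, -0.1, -0.9]
opening: 0.0558
gripper_force: 6.0
scene 367
  n [-0.97  0.02 -0.25] N 108 x [33. 50.] y [-25.  25.] z [ 56. 118.]
  n [-0.98  0.06 -0.18] N 76 x [-10.   4.] y [-25.  23.] z [31. 84.]
  n [ 0.59  0.08 -0.8 ] N 60 x [-13.  49.] y [-24.  22.] z [ 73. 120.]
wrist 17912
  n [-0.31  0.    0.95] N 8120 x [-14.  32.] y [-25.  24.] z [79. 94.]
  n [0.96 0.01 0.28] N 3573 x [-13.   1.] y [-25.  24.] z [30. 74.]
  n [ 0.   -1.   -0.02] N 2446 x [-5. 49.] y [22. 26.] z [ 33. 117.]
top 151
  n [ 0.76 -0.14 -0.63] N 55 x [16. 50.] y [-23.  23.] z [ 84. 119.]
  n [ 0.95 -0.    0.32] N 40 x [33. 49.] y [-21.  24.] z [50. 99.]
```

```bash
python3 -m crank '[[0,0,-2,0],[-2,3,-2,0],[-4.5,5.5,-2,0],[-4.5,5.5,-2,0],[-4.5,5.5,0,0],[-4.5,5.5,1.2,0],[-4.5,5.5,2.0,0],[-4.5,5.5,2.2,0],[-4.5,5.5,2.3,0],[-4.5,5.5,2.3,0]]'; python3 tilt.py
```

```text
t: 32.05
tool_pos: [0.4179, 0.384, 0.0971]
ee_rot: [-3.141, 0.002, -2.025]
contact_force: [0.6, 4.8, 2.6]
opening: 0.0564
gripper_force: 6.0
scene 325
  n [-0.99 -0.06 -0.09] N 114 x [37. 45.] y [-24.  25.] z [31. 86.]
  n [-0.98  0.04 -0.22] N 82 x [-15.  -4.] y [-24.  22.] z [30. 73.]
  n [-0.99 -0.06 -0.08] N 50 x [36. 43.] y [-26.  20.] z [35. 88.]
wrist 18733
  n [ 0.12 -0.   -0.99] N 8785 x [-15.  49.] y [-25.  24.] z [76. 85.]
  n [ 1.   -0.    0.06] N 3441 x [38. 43.] y [-25.  25.] z [31. 79.]
  n [ 1.  -0.   0.1] N 3324 x [-15. -11.] y [-25.  24.] z [41. 73.]
top 188
  n [ 0.12 -0.05 -0.99] N 62 x [ 1. 49.] y [-24.  23.] z [77. 86.]
  n [-1.   -0.06 -0.02] N 55 x [39. 45.] y [-23.  23.] z [29. 92.]
  n [ 0.1  -0.08 -0.99] N 31 x [ 6. 49.] y [-22.  25.] z [82. 90.]
```

```bash
python3 -m crank '[[0,0,0,0],[0,0,0,0],[0,0,0,0],[0,0,0,0],[0,0,-4,0],[0,0,-10,0],[0,0,-16,0],[0,0,-20,0],[0,0,-20,0],[0,0,-20,0]]' 52; python3 look.py hh pot_1; python3 -m crank '[[6.6,-4.2,-20,0.1],[65.9,-42.1,-20,1.18],[65.9,-42.1,-15,1.18],[65.9,-42.1,-15,1.18],[65.9,-42.1,-15,1.18],[65.9,-42.1,-15,1.18],[65.9,-42.1,-15,1.18],[65.9,-42.1,-15,1.18],[65.9,-42.1,-15,1.18],[65.9,-42.1,-15,1.18],[65.9,-42.1,-15,1.18],[65.9,-42.1,-15,1.18],[65.9,-42.1,-15,1.18],[65.9,-42.1,-10,1.18],[65.9,-42.1,-5,1.18],[65.9,-42.1,0,1.18],[65.9,-42.1,4,1.18],[65.9,-42.1,4,1.18],[65.9,-42.1,4,1.18]]' 0
```

```text
t: 33.45
tool_pos: [0.4164, 0.3832, 0.2955]
ee_rot: [3.141, -0.001, -2.024]
contact_force: [-0.3, -0.4, -1.0]
opening: 0.07
gripper_force: 0.0
tcp [0.41614314 0.38296219 0.29483749] tool y deg -205.98846565208044
pot_1 0.72 [260. 158.] zt 0.065 [0.4141 0.3754] [57.6 57.9] 63.9 shift [ 0.7  -0.19 19.46]
t: 35.92
tool_pos: [0.507, -0.3936, 0.257]
ee_rot: [-3.141, 0.0, 3.079]
contact_force: [0.5, 0.2, 0.7]
opening: 0.0878
gripper_force: 0.0
```

```bash
python3 look.py i pot_1 cap_1; cat h.py >/dev/null; python3 -c "
import cv2,numpy as np
cv2.imwrite('pics/j.png',np.hstack([cv2.imread('pics/hh.png')[:,60:460],cv2.imread('pics/i.png')[:,60:460]]))"
```

```text
tcp [ 0.50739396 -0.39394561  0.25797732] tool y deg 86.40766633119247
pot_1 0.74 [256. 177.] zt 0.054 [ 0.5085 -0.3952] [56.  56.3] 86.2 shift [-0.07 -0.07 15.85]
pot_1 0.49 [291. 297.] zt 0.023 [ 0.6955 -0.3654] [18.7 68.4] 57.2 shift [-18.54   4.07  15.88]
cap_1 0.89 [362. 149.] zt 0.021 [ 0.4903 -0.2842] [23.7 26. ] 12.0 shift [ 2.44 10.89 15.82]
cap_1 0.8 [285. 239.] zt 0.021 [ 0.594  -0.3688] [24.4 24.2] 39.1 shift [-8.44  3.1  15.87]
```

View pics/j.png

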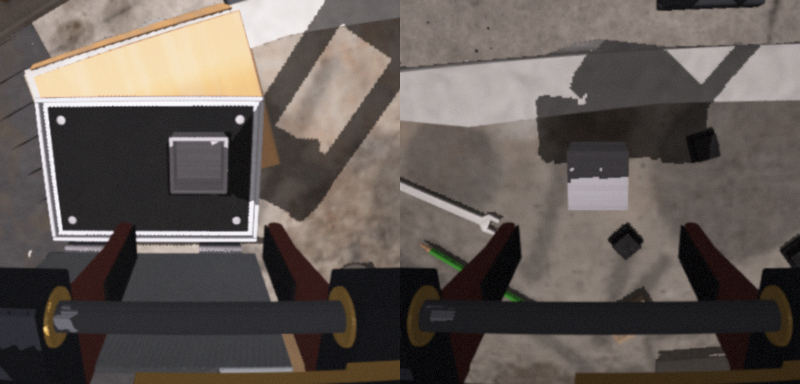

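```bash
python3 -m crank '[[-0.1,-0.1,5,0],[-0.1,-0.1,10,0],[-0.1,-0.1,14,0],[-0.1,-0.1,16.2,0],[-0.1,-0.1,16.2,0],[-0.1,-0.1,16.2,0]]' 0 6; python3 -m crank '[[0,0,0,0],[0,0,0,0],[0,0,0,0],[0,0,0,0],[0,0,0,0],[0,0,0,0],[0,0,-5,0],[0,0,-10,0],[0,0,-15,0],[0,0,-18,0],[0,0,-18,0]]' 255 6; python3 -m crank '[[1,6,0,-0.1],[9.8,60.7,0,-1.18],[9.8,60.7,0,-1.18],[9.8,60.7,0,-1.18],[9.8,60.7,0,-1.18],[9.8,60.7,0,-1.18],[9.8,60.7,0,-1.18],[9.8,60.7,0,-1.18],[9.8,60.7,0,-1.18],[9.8,60.7,0,-1.18],[9.8,60.7,0,-1.18],[9.8,60.7,5,-1.18],[9.8,60.7,10,-1.18],[9.8,60.7,14,-1.18],[9.8,60.7,14,-1.18],[9.8,60.7,14,-1.18]]'; python3 -c "
from h import *
print(totool([.4477,.2176,.1093]),np.degrees(sense()['ee_rot'][2])-90+360)"; python3 tilt.py
```

```text
t: 36.83
tool_pos: [0.5085, -0.3952, 0.0963]
ee_rot: [-3.14, 0.002, 3.079]
contact_force: [0.9, -0.9, 0.7]
opening: 0.0881
gripper_force: 0.0
t: 38.2
tool_pos: [0.5085, -0.3951, 0.2767]
ee_rot: [-3.139, 0.004, 3.079]
contact_force: [-0.1, -0.1, -2.1]
opening: 0.0557
gripper_force: 6.0
t: 40.2
tool_pos: [0.4481, 0.217, 0.1348]
ee_rot: [3.141, -0.001, -2.025]
contact_force: [0.6, -0.2, -0.9]
opening: 0.056
gripper_force: 6.0
[-0.04  0.07  2.55] 153.96727498924588
scene 345
  n [ 1.   -0.02  0.01] N 140 x [29. 33.] y [-25.  25.] z [42. 94.]
  n [ 0.03  0.01 -1.  ] N 131 x [-23.  27.] y [-26.  22.] z [41. 46.]
  n [ 1.   -0.01  0.  ] N 31 x [26. 29.] y [-24.  26.] z [41. 93.]
wrist 13768
  n [ 0.01  0.   -1.  ] N 10331 x [-13.  27.] y [-25.  25.] z [40. 43.]
  n [-1.  0.  0.] N 3425 x [26. 27.] y [-25.  25.] z [46. 91.]
top 9
```

```bash
python3 -m crank '[[0,0,1.5,0],[0,0,2.7,0],[0,0,2.7,0],[0,0,2.7,0],[0,0,2.7,0]]'; python3 -m crank '[[-2,0,0,0],[-3.2,0,0,0],[-3.6,0,-0.2,0],[-4.1,0,-0.5,0],[-4.6,0,-0.75,0],[-5.1,0,-0.9,0],[-5.6,0,-1,0],[-6.1,0,-1,0],[-6.6,0,-1,0],[-7.1,0,-0.9,0],[-7.6,0,-0.7,0],[-8,0,-0.5,0],[-8.4,0,-0.2,0],[-8.8,0,0.05,0],[-9,0,0.2,0],[-9,0,0.2,0]]'; python3 tilt.py
```

```text
t: 40.98
tool_pos: [0.448, 0.2177, 0.1076]
ee_rot: [-3.141, 0.0, -2.024]
contact_force: [-0.2, 0.7, -1.4]
opening: 0.0562
gripper_force: 6.0
t: 42.98
tool_pos: [0.4879, 0.2988, 0.1053]
ee_rot: [-3.141, 0.001, -2.024]
contact_force: [0.8, -0.3, -1.3]
opening: 0.0561
gripper_force: 6.0
scene 301
  n [ 0.24  0.03 -0.97] N 74 x [17. 48.] y [-24.  24.] z [20. 29.]
  n [ 0.28  0.01 -0.96] N 62 x [15. 42.] y [-25.  24.] z [73. 83.]
  n [-1.   -0.01 -0.06] N 51 x [32. 39.] y [-24.  26.] z [ 28. 106.]
wrist 13087
  n [-0.35 -0.    0.94] N 12050 x [22. 49.] y [-25.  25.] z [20. 31.]
  n [ 0.12 -0.01 -0.99] N 1036 x [-49.  50.] y [-25.  25.] z [ 91. 105.]
top 83
  n [-0.29 -0.07  0.96] N 49 x [26. 50.] y [-25.  12.] z [22. 32.]
```

```bash
python3 -m crank '[[0,0,-1,0],[-2,0,-1,0],[-4.5,0,-1,0],[-4.5,0,0,0],[-4.7,0,0.7,0],[-4.8,0,1,0],[-4.8,0,1,0],[-4.8,0,1,0]]'; python3 -m crank '[[0,0,0,0],[0,0,0,0],[0,0,0,0],[0,0,0,0],[0,0,-4,0],[0,0,-9,0],[3,0,-12,0],[3,0,-12,0],[3,0,-12,0],[3,0,-12,0]]' 52; python3 look.py k pot_1
```

```text
t: 44.12
tool_pos: [0.508, 0.3411, 0.0953]
ee_rot: [3.141, -0.001, -2.024]
contact_force: [-0.4, 1.0, -0.5]
opening: 0.0561
gripper_force: 6.0
t: 45.38
tool_pos: [0.4949, 0.3149, 0.214]
ee_rot: [3.14, -0.002, -2.024]
contact_force: [-0.3, 0.5, -0.2]
opening: 0.0699
gripper_force: 0.0
tcp [0.49485905 0.31493373 0.21399438] tool y deg -205.9715755475147
pot_1 0.83 [258. 209.] zt 0.07 [0.5027 0.3284] [53.5 56.4] 63.7 shift [-1.57 -0.12 11.41]
pot_1 0.55 [384. 207.] zt 0.065 [0.4149 0.3754] [58.6 58.7] 63.8 shift [-1.95  9.83 11.42]
```

```bash
python3 -m crank '[[-0.1,-0.1,5,0],[-0.1,-0.1,9,0],[-0.1,-0.1,10.6,0],[-0.1,-0.1,10.6,0],[-0.1,-0.1,10.6,0],[-0.1,-0.1,10.6,0]]' 52 6; python3 -m crank '[[0,0,0,0],[0,0,0,0],[0,0,0,0],[0,0,0,0],[0,0,0,0],[0,0,-2,0],[0,0,-5,0],[0,0,-7,0],[5,0,-7,0],[10.8,0,-7,0],[10.8,0,-4,0],[10.8,0,-0.1,0],[10.8,0,-0.1,0],[10.8,0,-0.1,0],[10.8,0,-0.1,0]]' 255 6; python3 tilt.py;  python3 -c "
from h import *
print(totool([.4477,.2176,.1093]))"
```

```text
t: 46.22
tool_pos: [0.4975, 0.3157, 0.1109]
ee_rot: [-3.14, 0.002, -2.024]
contact_force: [-0.7, 1.1, 0.4]
opening: 0.0698
gripper_force: 0.0
t: 48.1
tool_pos: [0.4501, 0.2185, 0.1117]
ee_rot: [-3.14, 0.002, -2.024]
contact_force: [0.9, -0.7, -0.4]
opening: 0.0564
gripper_force: 6.0
scene 326
  n [-0.04  0.02  1.  ] N 106 x [-38.  15.] y [-24.  18.] z [91. 97.]
  n [-0.02  0.04 -1.  ] N 102 x [-34.  15.] y [-25.  21.] z [40. 45.]
  n [ 0.94 -0.34  0.05] N 44 x [-2. 18.] y [-20.  26.] z [ 40. 120.]
wrist 12267
  n [-0.01 -0.   -1.  ] N 7671 x [-40.  12.] y [-25.  25.] z [40. 43.]
  n [ 0.  0. -1.] N 3658 x [-14.  12.] y [-25.  24.] z [94. 96.]
  n [-0.99  0.13 -0.04] N 520 x [ 2. 12.] y [-26.  26.] z [ 46. 120.]
top 0
[0.16 0.15 0.21]
```

```bash
python3 -m crank '[[-1,0,0.2,0],[-2.1,0,0.2,0],[-2.5,0,-0.2,0],[-3,0,-0.7,0],[-3.5,0,-1.1,0],[-4,0,-1.4,0],[-4.6,0,-1.7,0],[-5.2,0,-1.85,0],[-5.8,0,-1.95,0],[-6.4,0,-2,0],[-7.1,0,-1.85,0],[-7.7,0,-1.7,0],[-8.3,0,-1.4,0],[-8.8,0,-1.1,0],[-9.1,0,-0.9,0],[-9.1,0,-0.9,0]]'; python3 tilt.py
```

```text
t: 50.25
tool_pos: [0.4894, 0.3002, 0.1192]
ee_rot: [-3.141, 0.0, -2.024]
contact_force: [-0.8, 0.2, -0.4]
opening: 0.056
gripper_force: 6.0
scene 333
  n [-0.95 -0.   -0.3 ] N 93 x [32. 50.] y [-25.  25.] z [ 64. 118.]
  n [-0.98 -0.05 -0.2 ] N 74 x [-8.  5.] y [-24.  21.] z [32. 85.]
  n [ 0.6   0.06 -0.8 ] N 51 x [-10.  48.] y [-24.  24.] z [ 73. 119.]
wrist 17183
  n [-0.31  0.    0.95] N 8136 x [-12.  34.] y [-25.  24.] z [79. 94.]
  n [ 0.96 -0.01  0.28] N 3549 x [-11.   3.] y [-25.  24.] z [31. 74.]
  n [-0.01 -1.   -0.03] N 2303 x [-1. 49.] y [21. 26.] z [ 33. 117.]
top 122
  n [ 0.28  0.08 -0.96] N 42 x [13. 37.] y [-24.  14.] z [86. 97.]
  n [0.94 0.   0.33] N 27 x [35. 49.] y [-24.  18.] z [57. 97.]
```

```bash
python3 -m crank '[[0,0,-2,0],[-2,-0.5,-2,0],[-4.5,-0.9,-2,0],[-4.5,-0.9,-2,0],[-4.5,-0.9,0,0],[-4.5,-0.9,1.2,0],[-4.5,-0.9,2.0,0],[-4.5,-0.9,2.2,0],[-4.5,-0.9,2.3,0],[-4.5,-0.9,2.3,0]]'; python3 -m crank '[[0,0,0,0],[0,0,0,0],[0,0,0,0],[0,0,0,0],[0,0,-4,0],[0,0,-10,0],[0,0,-16,0],[0,0,-20,0],[0,0,-20,0],[0,0,-20,0]]' 52; python3 look.py l pot_1
python3 - <<'E'
from h import *
im,d=cams.read_camera("top"); print(totool([.4905,-.284,.25]))
for r in cams.masks_of("top","cap_1")+cams.find_in("top","cap_1"): print(round(r["confidence"],2),onplane("top",r["position"],.019))
E
```

```text
t: 51.65
tool_pos: [0.5172, 0.3366, 0.0969]
ee_rot: [-3.141, 0.001, -2.024]
contact_force: [-0.1, 4.5, 5.2]
opening: 0.0562
gripper_force: 6.0
t: 52.9
tool_pos: [0.5163, 0.336, 0.2955]
ee_rot: [3.141, -0.001, -2.024]
contact_force: [0.1, 0.0, -0.3]
opening: 0.0697
gripper_force: 0.0
tcp [0.51596965 0.33591677 0.29471022] tool y deg -205.98752912589424
pot_1 0.59 [258. 159.] zt 0.065 [0.5122 0.3256] [56.9 58.1] 63.9 shift [ 1.02 -0.16 19.44]
pot_1 0.56 [364. 158.] zt 0.065 [0.4144 0.375 ] [58.  58.7] 63.3 shift [ 0.87 10.8  19.47]
[ 56.83 -24.89   4.56]
0.66 [[ 0.48885878 -0.28502128  0.019     ]]
0.61 [[ 0.62224496 -0.16259918  0.019     ]]
0.38 [[ 0.58323071 -0.3627862   0.019     ]]
0.65 [[ 0.61839954 -0.16780045  0.019     ]]
0.4 [[ 0.58810255 -0.37033355  0.019     ]]
0.38 [[ 0.49369829 -0.2756955   0.019     ]]
```

View pics/l.png

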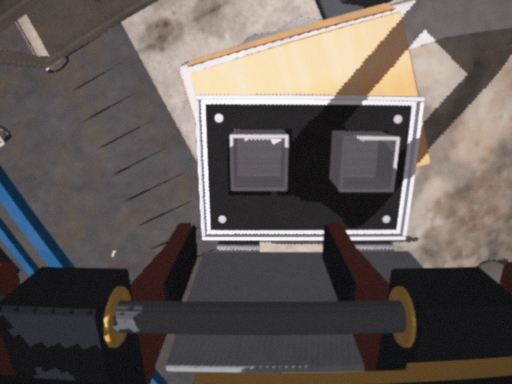

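```bash
python3 -m crank '[[5.7,-2.5,0,0.1],[56.8,-24.9,0,0.9],[56.8,-24.9,0,0.9],[56.8,-24.9,0,0.9],[56.8,-24.9,0,0.9],[56.8,-24.9,0,0.9],[56.8,-24.9,0,0.9],[56.8,-24.9,0,0.9],[56.8,-24.9,0,0.9],[56.8,-24.9,0,0.9],[56.8,-24.9,5,0.9],[56.8,-24.9,10,0.9],[56.8,-24.9,10,0.9],[56.8,-24.9,10,0.9]]' 52; python3 look.py m cap_1
python3 - <<'E'
from h import *
d=np.load("pics/w.npy");P=cloud("wrist",d);s=sense()["tool_pos"]
g=(np.linalg.norm(P[:,:2]-[.4905,-.284],axis=1)<.035)&(P[:,2]>.008)&(P[:,2]<.03)
print(rect(P[g]),totool([*rect(P[g])[0],.1]))
E
```

```text
t: 54.9
tool_pos: [0.4924, -0.2835, 0.1975]
ee_rot: [-3.141, 0.0, -2.924]
contact_force: [0.3, -0.1, 0.0]
opening: 0.0701
gripper_force: 0.0
tcp [ 0.49288722 -0.28380451  0.19823277] tool y deg -257.5276722285944
cap_1 0.58 [259. 181.] zt 0.021 [ 0.4904 -0.2839] [24.2 25.3] 16.0 shift [0.28 0.09 9.86]
cap_1 0.57 [142. 255.] zt 0.021 [ 0.5885 -0.3756] [11.7 26.9] 60.4 shift [ -7.31 -10.98   9.91]
cap_1 0.53 [346. 340.] zt 0.021 [ 0.6283 -0.1671] [16.9 19.6] 26.7 shift [-15.7    8.51   9.87]
(array([ 0.4898, -0.2844]), array([27.2, 25.9]), 14.6) [0.35 0.05 9.86]
```

```bash
python3 -m crank '[[0.3,0.1,5,0],[0.3,0.1,9,0],[0.3,0.1,11,0],[0.3,0.1,11,0],[0.3,0.1,11,0]]' 52 10; python3 -m crank '[[0,0,0,0],[0,0,0,0],[0,0,0,0],[0,0,0,0],[0,0,0,0],[0,0,0,0],[0,0,-5,0],[0,0,-10,0],[0,0,-16,0],[0,0,-18,0]]' 255 10; python3 -c "
from h import *
print(totool([.5122,.3256,.15]),np.degrees(sense()['ee_rot'][2])-90+360)"
```

```text
t: 55.62
tool_pos: [0.4899, -0.2837, 0.0883]
ee_rot: [-3.139, 0.002, -2.924]
contact_force: [-0.3, 0.5, -0.2]
opening: 0.0699
gripper_force: 0.0
t: 56.88
tool_pos: [0.49, -0.2839, 0.2705]
ee_rot: [-3.137, 0.004, -2.924]
contact_force: [1.0, -0.8, -0.9]
opening: 0.03
gripper_force: 10.0
[-15.26  59.09  11.82] 102.44820225057549
```

```bash
python3 -m crank '[[-1.5,6,0,-0.1],[-15.3,59.1,0,-0.9],[-15.3,59.1,0,-0.9],[-15.3,59.1,0,-0.9],[-15.3,59.1,0,-0.9],[-15.3,59.1,0,-0.9],[-15.3,59.1,0,-0.9],[-15.3,59.1,0,-0.9],[-15.3,59.1,0,-0.9],[-15.3,59.1,0,-0.9],[-15.3,59.1,0,-0.9],[-15.3,59.1,4,-0.9],[-15.3,59.1,4,-0.9],[-15.3,59.1,4,-0.9]]'; python3 look.py n pot_1 cap_1
```

```text
t: 58.62
tool_pos: [0.5109, 0.3263, 0.2271]
ee_rot: [-3.142, -0.0, -2.025]
contact_force: [1.2, -0.6, 0.3]
opening: 0.03
gripper_force: 10.0
tcp [0.51138431 0.32666103 0.22763318] tool y deg -206.03716809797382
pot_1 0.78 [388. 188.] zt 0.066 [0.4158 0.3757] [59.1 58.2] 63.4 shift [-0.17 10.77 12.77]
pot_1 0.61 [256. 183.] zt 0.066 [0.5129 0.3251] [54.7 58.2] 63.8 shift [ 0.11 -0.18 12.79]
cap_1 0.58 [259. 242.] zt 0.161 [0.5126 0.327 ] [24.9 25.5] 64.8 shift [-0.03 -0.07 12.79]
```

View pics/n.png

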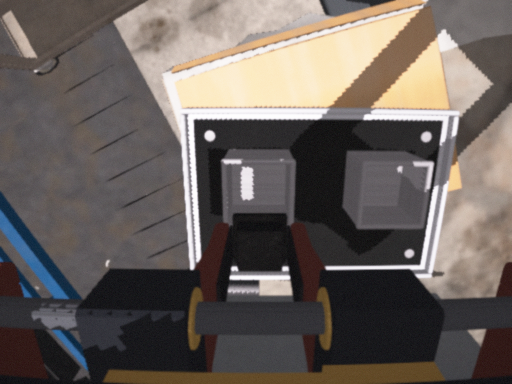

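```bash
python3 -m crank '[[0.1,-0.15,4,0],[0.1,-0.15,7,0],[0.1,-0.15,7.9,0],[0.1,-0.15,7.9,0],[0.1,-0.15,7.9,0],[0.1,-0.15,7.9,0]]'; python3 -m crank '[[0,0,0,0],[0,0,0,0],[0,0,0,0],[0,0,0,0],[0,0,-4,0],[0,0,-9,0],[0,0,-14,0],[0,0,-14,0],[0,0,-14,0]]' 120; python3 look.py o cap_1 pot_1
python3 - <<'E'
from h import *
im,d=cams.read_camera("top"); print(totool([.623,-.1655,.2]))
for r in cams.masks_of("top","cap_1")[:4]: print(round(r["confidence"],2),onplane("top",r["position"],.019))
E
```

```text
t: 59.52
tool_pos: [0.5123, 0.326, 0.1487]
ee_rot: [-3.14, 0.002, -2.024]
contact_force: [-0.1, 0.1, -0.4]
opening: 0.0297
gripper_force: 10.0
t: 60.65
tool_pos: [0.5112, 0.3254, 0.287]
ee_rot: [3.141, -0.001, -2.024]
contact_force: [-0.5, -0.8, -0.6]
opening: 0.0467
gripper_force: 0.0
tcp [0.51079817 0.32519541 0.28608548] tool y deg -205.98927691585612
cap_1 0.71 [258. 168.] zt 0.035 [0.5131 0.3265] [24.2 24.6] 64.5 shift [-0.28 -0.19 18.57]
pot_1 0.82 [259. 179.] zt 0.065 [0.5121 0.3256] [57.7 58. ] 63.9 shift [-0.15 -0.14 18.56]
pot_1 0.64 [366. 171.] zt 0.065 [0.4143 0.3748] [57.6 59.2] 62.9 shift [-0.29 10.8  18.58]
[ 39.17 -31.6    8.61]
0.66 [[ 0.5810436  -0.37028557  0.019     ]]
0.49 [[ 0.62356078 -0.16431759  0.019     ]]
```

View pics/o.png

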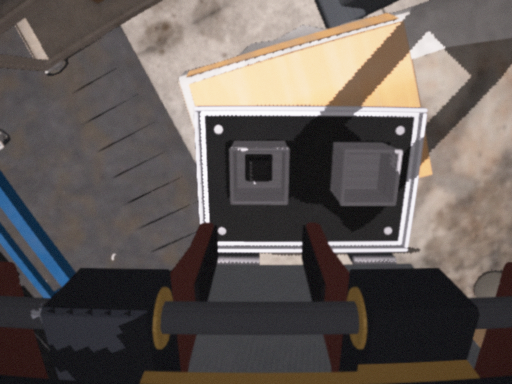

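```bash
python3 -m crank '[[4,-3.2,0,0.1],[39.2,-31.6,0,0.54],[39.2,-31.6,0,0.54],[39.2,-31.6,0,0.54],[39.2,-31.6,0,0.54],[39.2,-31.6,0,0.54],[39.2,-31.6,0,0.54],[39.2,-31.6,0,0.54],[39.2,-31.6,0,0.54],[39.2,-31.6,3,0.54],[39.2,-31.6,8,0.54],[39.2,-31.6,8,0.54],[39.2,-31.6,8,0.54]]' 90; python3 look.py p cap_1
python3 - <<'E'
from h import *
d=np.load("pics/w.npy");P=cloud("wrist",d)
g=(np.linalg.norm(P[:,:2]-[.623,-.1655],axis=1)<.035)&(P[:,2]>.008)&(P[:,2]<.03)
print(rect(P[g]),totool([*rect(P[g])[0],.087]))
E
```

```text
t: 62.52
tool_pos: [0.6244, -0.1647, 0.2084]
ee_rot: [-3.141, 0.0, -2.564]
contact_force: [-0.0, -0.4, 0.6]
opening: 0.0567
gripper_force: 0.0
tcp [ 0.62492219 -0.165013    0.209267  ] tool y deg -236.890574189653
cap_1 0.65 [260. 177.] zt 0.021 [ 0.6245 -0.1657] [24.4 25.4] 37.0 shift [ 0.1   0.02 10.96]
cap_1 0.6 [73. 17.] zt 0.021 [ 0.5944 -0.3685] [24.5 25.3] 39.6 shift [ 13.7  -15.32  10.98]
(array([ 0.6247, -0.1658]), array([24.6, 26.2]), 37.1) [ 0.09  0.   12.26]
```

```bash
python3 -m crank '[[0.1,0,5,-0.07],[0.1,0,9,-0.07],[0.1,0,12.2,-0.07],[0.1,0,12.2,-0.07],[0.1,0,12.2,-0.07]]' 90 10; python3 -m crank '[[0,0,0,0],[0,0,0,0],[0,0,0,0],[0,0,0,0],[0,0,0,0],[0,0,-5,0],[0,0,-10,0],[0,0,-16,0],[0,0,-20,0],[0,0,-20,0]]' 255 10; python3 -c "
from h import *
print(totool([.4145,.375,.23]),np.degrees(sense()['ee_rot'][2])-90+360)"
```

```text
t: 63.25
tool_pos: [0.6245, -0.1662, 0.0876]
ee_rot: [-3.139, 0.002, -2.494]
contact_force: [0.1, 0.9, -0.5]
opening: 0.0565
gripper_force: 0.0
t: 64.5
tool_pos: [0.6248, -0.1665, 0.2895]
ee_rot: [-3.135, 0.004, -2.494]
contact_force: [-0.0, -0.2, -0.8]
opening: 0.0295
gripper_force: 10.0
[-15.85  55.91   5.65] 127.08694716317572
```

```bash
python3 -m crank '[[-1.6,5.6,0,-0.1],[-15.9,55.9,0,-0.47],[-15.9,55.9,0,-0.47],[-15.9,55.9,0,-0.47],[-15.9,55.9,0,-0.47],[-15.9,55.9,0,-0.47],[-15.9,55.9,0,-0.47],[-15.9,55.9,0,-0.47],[-15.9,55.9,0,-0.47],[-15.9,55.9,0,-0.47],[-15.9,55.9,5,-0.47],[-15.9,55.9,5.8,-0.47],[-15.9,55.9,5.8,-0.47],[-15.9,55.9,5.8,-0.47]]'; python3 look.py q pot_1 cap_1
```

```text
t: 66.25
tool_pos: [0.4137, 0.3761, 0.2285]
ee_rot: [-3.141, 0.001, -2.025]
contact_force: [0.3, 0.7, -0.3]
opening: 0.0298
gripper_force: 10.0
tcp [0.41378926 0.37613949 0.22870257] tool y deg -206.03454849132186
pot_1 0.72 [260. 179.] zt 0.066 [0.4143 0.3746] [56.2 58. ] 63.9 shift [ 0.14 -0.11 12.87]
pot_1 0.67 [123. 191.] zt 0.066 [0.5125 0.3262] [57.5 58.5] 63.7 shift [  0.18 -11.05  12.89]
cap_1 0.83 [263. 240.] zt 0.163 [0.4147 0.3759] [24.6 25.4] 64.4 shift [-0.   -0.09 12.87]
cap_1 0.61 [139. 179.] zt 0.036 [0.5136 0.3267] [23.4 24.4] 63.8 shift [  0.08 -11.14  12.88]
cap_1 0.58 [122. 187.] zt 0.066 [0.5127 0.3264] [57.9 58.5] 64.0 shift [  0.15 -11.07  12.88]
```

```bash
python3 -m crank '[[0.1,0,4,0],[0.1,0,7,0],[0.1,0,8,0],[0.1,0,8,0],[0.1,0,8,0],[0.1,0,8,0]]'; python3 -m crank '[[0,0,0,0],[0,0,0,0],[0,0,0,0],[0,0,0,0],[0,0,-4,0],[0,0,-9,0],[0,0,-14,0],[3,0,-18,0],[5,0,-18,0],[5,0,-18,0],[5,0,-18,0]]' 120; python3 look.py r cap_1 pot_1
python3 - <<'E'
from h import *
for n in("top","scene"):
    im,d=cams.read_camera(n)
    if n=="scene": cv2.imwrite("pics/s.png",cv2.resize(im[100:300,80:480],None,fx=2,fy=2))
    P=cloud(n,d); ax=np.array([.435,.900]); H=np.array([.5103,.4505])
    q=(P[:,:2]-H)@np.c_[ax,[-ax[1],ax[0]]]
    g=(abs(q[:,0])<.03)&(abs(q[:,1])<.11)&(P[:,2]>.06)&(P[:,2]<.19)
    print(n,g.sum(),"lean rad",np.polyfit(P[g,2],q[g,0],1)[0])
    for k in("pot_1","cap_1","packing_block","tape_roll"):
        for r in cams.masks_of(n,k)[:4]:
            print(k,round(r["confidence"],2),np.round(np.median(cloud(n,d,r["region"]),0),3))
E
python3 -c "
import cv2,numpy as np
a=cv2.imread('pics/r.png')[60:300,100:500];b=cv2.imread('pics/s.png');cv2.imwrite('pics/t.png',np.vstack([cv2.resize(b,(600,300)),cv2.resize(a,(500,300))[:, :].copy() if 0 else cv2.copyMakeBorder(cv2.resize(a,(500,300)),0,0,0,100,0)]))"
```

```text
t: 67.15
tool_pos: [0.413, 0.3756, 0.1486]
ee_rot: [-3.141, 0.002, -2.024]
contact_force: [0.2, 0.2, 0.4]
opening: 0.0295
gripper_force: 10.0
t: 68.53
tool_pos: [0.3902, 0.3302, 0.3261]
ee_rot: [3.14, -0.002, -2.025]
contact_force: [0.3, 0.1, 0.6]
opening: 0.0463
gripper_force: 0.0
tcp [0.39039555 0.33035931 0.32608078] tool y deg -205.99647359922477
cap_1 0.83 [261. 202.] zt 0.036 [0.4133 0.3751] [23.2 24.6] 63.9 shift [-5.05 -0.12 22.61]
cap_1 0.81 [167. 202.] zt 0.035 [0.5132 0.3275] [25.  22.4] 60.8 shift [ -5.15 -11.19  22.59]
pot_1 0.84 [258. 209.] zt 0.066 [0.4147 0.3758] [58.7 57.9] 63.7 shift [-5.16 -0.21 22.62]
pot_1 0.62 [160. 207.] zt 0.065 [0.5134 0.3264] [58.9 58.5] 64.1 shift [ -5.05 -11.25  22.61]
top 476 lean rad 0.009631773966514432
pot_1 0.67 [0.515 0.334 0.032]
pot_1 0.42 [0.395 0.351 0.043]
cap_1 0.6 [0.553 0.429 0.147]
cap_1 0.55 [0.512 0.323 0.032]
cap_1 0.31 [ 0.713 -0.172  0.017]
packing_block 0.49 [ 0.691 -0.368  0.018]
scene 1700 lean rad 0.02104944493137811
pot_1 0.9 [0.411 0.357 0.043]
pot_1 0.66 [0.511 0.309 0.044]
cap_1 0.55 [ 0.586 -0.375  0.015]
packing_block 0.6 [ 0.684 -0.374  0.017]
tape_roll 0.75 [ 0.706 -0.173  0.017]
```

View pics/t.png

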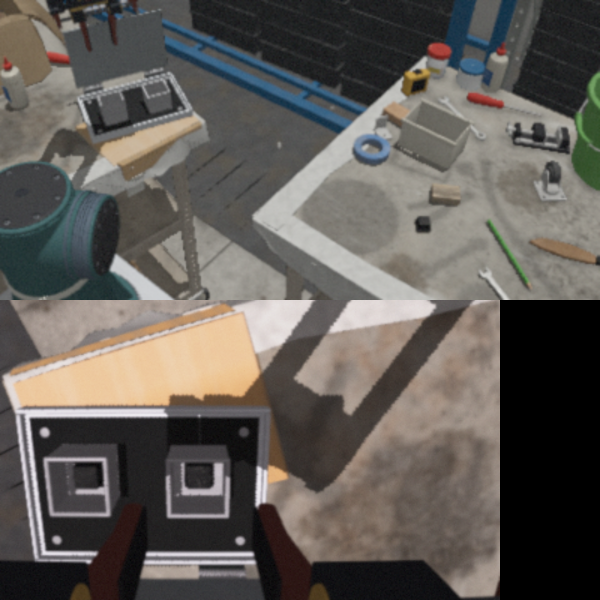

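The picture shows both pots mouth-up with one cap each (at about 85,478 and 197,478). The panel is upright. The spare cap, block and tape roll are still on the right bench.

```bash
python3 -c "
from station import ticket; print(ticket.job_done())"
```

```text
the job is handed in; nothing more can be done
None
```

The job is handed in: the panel stands upright (about 0.01–0.02 rad past square), both pots (only two were there) stand mouth-up on the tray floor with one cap in each, and the spare cap, wood block and tape roll were left on the right bench.

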